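# Open the folding leg and prove the corner with a square

## Task

Swing the folding plywood leg of the stand out by its red peg until it snaps home in its catch at a right angle to the rail. Then fetch the aluminium square by its blue grip, lower it level into the inside corner, down to the bench or just clear of it, and press it gently in until one arm bears flush on the rail and the other on the leg; finish while still holding it there, pressed against both. Leave the glue bottle, hammer, screwdriver and loose steel disc where they are.

Things in the scene. Friction and masses are not known exactly. Their poses are not given: they have to be found in the camera images.
- frame: The fixed stand: rail, dark stop block, hinge. Origin: the inside corner at bench level; z up; yaw within 0.25 rad of the world's. The rail's inner face is the plane x = 0, from y = 0 to -200 mm, the rail behind it (+x). With the leg fully out, the leg's inner face is the plane y = 0, from x = -14 to -224 mm; leg and stop block lie on the +y side. The square goes in at x < 0, y < 0.
- rail: The stand's fixed straight plywood rail, 265 mm long, 40 mm high, 30 mm thick; same origin and axes as frame, its inner face the plane x = 0.
- leg (a joint): Leg angle q about its upright pin; the leg points along (-sin q, -cos q) in frame. 0: folded along the rail; 1.571 (hard stop): fully out. Starts at 0.25 to 0.65, where friction keeps it and it turns freely; from about 1.2 a sprung ball catch resists (2 to 3 N at the peg), past 1.38 it drives the leg on against the stop and keeps it there with 2 N at the peg.
- leg_hinge (a point): On the leg's hinge pin, at bench level, at x = -14, y = 12 mm in frame. The plywood leg is 24 mm thick, reaches from 2 to 40 mm above the bench and ends 210 mm from the pin. The catch housing sits over the open leg 60 to 100 mm from the pin, up to 57 mm high. The point's axes are those of frame.
- leg_peg (a point): On the upright round red peg on top of the leg, 170 mm from the hinge pin, 70 mm above the bench: a good height for the TCP. The peg is 20 mm in diameter, from 40 to 85 mm above the bench, free all round above the leg.
- square: Loose L-shaped aluminium square, 0.25 to 0.45 kg, lying flat. Origin: its outer corner, on the underside. A 160 mm arm runs along its -x, a 120 mm arm along its -y, each 20 mm wide and 22 mm high; the outer edges are its planes y = 0 and x = 0. Fully home, its pose equals that of frame (long arm on the leg, short arm on the rail), its height apart (underside at most 15 mm up).
- square_grip (a point): Middle of the blue upright grip, at x = -60, y = -60 mm, 45 mm above the square's underside (same axes as square). The grip is a bar 24 mm thick, 52 mm long, from 8 to 58 mm up, its flat sides facing along the diagonal (1, 1) of the square's x and y: close the fingers along that. With the TCP at this height the fingertips clear the arms.
- glue_bottle: White glue bottle, 60 mm wide, 170 mm high, standing upright on the far right of the bench. Bystander; origin at the centre of its underside.
- hammer: Hammer lying on the left side of the bench. Bystander; origin under it.
- screwdriver: Screwdriver lying on the left of the bench. Bystander; origin under it.
- disc_a: Dark steel disc, 56 mm across, 6 mm thick, lying on the right of the bench, a few cm from the square. Bystander; origin at its underside.
There are look-alikes about, which are no part of the job. What is shaped like the square but orange or purple is not meant.

How it is judged:
On the way, in this order (a step that is already met when the one before it is completed fails the run):
1. the leg is swung out and seated in its catch, before the square is brought to the corner (value of joint leg above 1.54 rad and horizontal distance between square and frame above 0.06 m), for 0.3 s.
2. the square is level and low in the corner, flush and pressed against rail and leg (value of joint leg above 1.54 rad and contact force between square and rail above 1 N and contact force between square and leg above 1 N and angle between the x axis of square and the x axis of frame, either way round below 0.025 rad and angle between square's own z axis and vertical below 0.05 rad and height (world z) of square below 0.015 m and x of square in the frame of frame between -0.004 and 0.004 m and y of square in the frame of frame between -0.004 and 0.004 m and contact force between the fingers and square above 1 N), for 0.3 s.
At the end, for the whole second after the job is handed in: Leg over 1.54 rad. Square still held (fingers over 1 N), level (tilt under 0.05 rad) and low (underside under 15 mm above the bench), still, pressed with 1 to 30 N on rail and on leg, its corner within 4 mm of the inside corner, turned under 0.025 rad from the rail (all of step 2 and contact force between square and rail below 30 N and contact force between square and leg below 30 N and linear speed of square below 0.02 m/s); the arm keeps its last pose, push and grip.
It fails at once if a bystander is shifted by more than 3 cm (distance of any of glue_bottle, hammer, screwdriver, disc_a from where it was at the start of the episode above 0.03 m).
It fails at once if the glue bottle is tipped (angle between glue_bottle's own z axis and vertical above 0.4 rad).
It fails at once if the square is rammed against rail or leg with more than 60 N (contact force between square and rail above 60 N or contact force between square and leg above 60 N).
It also fails if it takes over 66 s, if anything falls off the work surface, if the arm or the gripper's body presses on something with over 40 N, if the wrist force passes 120 N, or if a joint passes its speed limit or range.

## Robot

A 7-joint arm with a two-finger parallel gripper is mounted at the origin on the work surface. World frame = base frame: x ahead of the robot, y to its left, z up, the work surface at z = 0. Lengths are in m, angles in rad, forces in N, time in s.
With the tool pointing down it reaches from about 0.4 to 0.875 m from the base axis. Payload 6.5 kg.
Tool frame: the origin (TCP) lies between the finger pads, 19 mm behind the fingertips; this is the grasp point; z points along the fingers, y is the line along which they close (so a half turn about z gives the same grasp; the last joint's range is limited). The gripper opens to 85 mm and grips with 20 to 120 N. Pads are 22 mm wide; open, the fingers measure 114 mm over their backs; the gripper's body (76 mm by 85 mm) begins 54 mm behind the grasp point. The pads swing forward as they close: fully open they stand 13 mm farther back than shut.
Start: joints at [1.068, 0.536, -0.004, 1.538, 0.003, 1.067, -0.071], TCP at [0.275, -0.589, 0.25] pointing down, gripper open.
Joint ranges: [-2.7, 2.7], [-0.37, 2.16], [-1.27, 1.26], [0.24, 2.4], [-1.31, 4.45], [0.19, 1.91], [-2.76, 2.76]. Speed limits (rad/s): [2.39, 2.39, 3.14, 3.14, 3.14, 3.14, 3.14].

## Interface

Orientations are given as a unit quaternion [x, y, z, w].
In Python, from station import manip, imaging gives the robot as it stands.
- The arm moves only by the tool move_arm, never from a script. Its argument "series" is a list of rows, each an object of numbers: "gripper": the closure, from -1 (fully open) to 1 (shut); "tx", "ty", "tz": the shift along the tool's x, y, z in units of 40 mm (1.0 is 40 mm); "yaw": the turn about the tool's z in units of 6 degrees (1.0 is 6 degrees). A call has 1 to 12 rows; each row is the pose to reach, as a shift and turn from the pose commanded when the call began, along the tool's axes at that moment; what a row does not reach only later rows make up. A row lasts 1/12 s, in which the tool goes at most 41.7 mm and 7.16 degrees, less where a joint would pass 70% of its speed; a pose out of reach is approached as far as the arm can. A call with a gripper value outside its range is refused whole. The fingers move at their own pace and stop on an object; "squeeze" is the grip in N (left out, the last holds). Time passes only in rows, so rows that repeat a pose let the fingers close. It gives the time, the measured TCP pose, the force, the opening and the grip force at its end, in the units of the state.
- manip.read_state(): the state, without advancing time (a new reading comes with each control period).
- imaging.snapshot(name): name is "side" or "top" or "wrist"; returns (picture, depth): 480x640x3 uint8, red, green, blue; 480x640 float32, m along the optical axis (not along the pixel's ray), 0 where there is no reading.
- imaging.calibration(name): a dict with "fovy" (degrees; the focal length in pixels is half the picture's height over the tangent of half this angle, whatever the lens; pixels are square), "cx", "cy" (the principal point, pixels), "R" (3x3) and "t" (3): a world point X has camera coordinates R X + t; the wrist camera has in their place "mount" (4x4, takes a point from camera to tool coordinates, whose origin is the TCP and whose axes are the flange's). Camera axes: x right, y down, z forward; pixel columns grow to the right and rows downward; lengths in m; the calibration is good to about 2 mm. A picture is of the moment at which its call begins: read the wrist's pose just before it. calibration takes no time and is no camera call.
- manip.sign_off(): hands the job in; it is judged then, once.
Trained networks look in the newest picture that a camera, given by its name, has taken for a name from the list of things; names that differ only in an ending like _2 or _b are one class to them, and where a whole thing is asked for, a point or a joint stands for the part that bears it (a point fixed in the world has none). Each returns a list of dicts, best first, with "confidence" (0 to 1); they miss things now and then, are a little off and sometimes report something else, mostly with a low value. They report only what shows in the picture. A call takes as long as a camera call. They do not tell look-alikes from the thing itself.
- imaging.search_frame(camera, query): "xyz" ([x, y, z] in m, in world coordinates, good to about 4 mm: the middle of the surface that is visible of it).
- imaging.regions_of(camera, query): "pixels" (480x640 bool, what is visible of it).
The state is a dict: "time_s": time; "joints": joint angles; "dq": joint speeds; "tau": joint torques, N m; "eef_pos": TCP position; "tool_rot": TCP orientation; "force": force on the tool from outside, world axes, zero at the start; "wrist_torque": the same for the moment, N m; "finger_gap": finger opening in m; "grasp_force": force on a finger pad.
Only numpy, scipy, OpenCV 4.12 (cv2) and the standard library are available. Lean on these libraries where they do the work, as an engineer would, in place of code of your own. Each camera call takes 0.05 s, during which the arm holds its last target. There are 200 camera calls.

## Working session

There is one attempt and no reset: what is moved stays moved. The work goes in short steps, Python scripts to look and compute and a tool call to move; the robot and the scene stay as the last step left them, time stands still between calls to the robot, and variables do not carry over. Pictures are saved under pics/ and viewed, at most 10 in all, crops included, and the job is handed in when it is done.

Besides the shell and the picture viewer there is one more tool, called as a command line: name --argument value ..., lists and objects as JSON in quotes. move_arm: Moves the arm, as the interface text tells. Its arguments: {"type":"object","properties":{"series":{"type":"array"},"squeeze":{"type":"number"}},"required":["series"]}

```bash
mkdir -p pics
cat > h.py <<'E'
import numpy as np, cv2
from station import manip, imaging
from scipy.spatial.transform import Rotation as Rn
def cam(name):
    c=imaging.calibration(name); f=240/np.tan(np.radians(c["fovy"])/2)
    if "R" in c: return f,c["cx"],c["cy"],np.array(c["R"]),np.array(c["t"])
    s=manip.read_state(); M=np.array(c["mount"]); T=np.eye(4); T[:3,:3]=Rn.from_quat(s["tool_rot"]).as_matrix(); T[:3,3]=s["eef_pos"]
    W=np.linalg.inv(T@M); return f,c["cx"],c["cy"],W[:3,:3],W[:3,3]
def proj(C,X):
    f,cx,cy,R,t=C; p=R@np.array(X)+t; return np.array([f*p[0]/p[2]+cx,f*p[1]/p[2]+cy])
def cloud(C,d):
    f,cx,cy,R,t=C; v,u=np.mgrid[:480,:640]; P=np.stack([(u-cx)/f*d,(v-cy)/f*d,d],-1); return (P-t)@R
def onplane(C,px,z):
    f,cx,cy,R,t=C; r=R.T@np.array([(px[0]-cx)/f,(px[1]-cy)/f,1]); o=-R.T@t; return o+r*(z-o[2])/r[2]
E
python3 - <<'E'
from h import *
print({k:np.round(v,3).tolist() for k,v in manip.read_state().items()})
for n in("top","side"):
    p,d=imaging.snapshot(n); np.savez("pics/%s0.npz"%n,p=p,d=d); cv2.imwrite(f"pics/{n}0.png",p[...,::-1])
    C=cam(n); print(n,C[0],(-C[3].T@C[4]).round(3))
    for q in("frame","leg_peg","leg","square","square_grip","glue_bottle","hammer","screwdriver","disc_a"):
        for r in imaging.search_frame(n,q)[:4]: print(q,round(r["confidence"],2),np.round(r["xyz"],3),proj(C,r["xyz"]).round())
E
```

```text
{'time_s': 0.0, 'joints': [1.068, 0.537, -0.004, 1.539, 0.003, 1.067, -0.071], 'dq': [-0.001, -0.001, 0.0, -0.0, -0.0, -0.002, -0.0], 'tau': [0.0, -58.341, 1.049, -25.91, 0.012, 0.01, -0.0], 'eef_pos': [0.275, -0.588, 0.249], 'tool_rot': [0.976, 0.217, -0.0, -0.001], 'force': [-0.583, -0.665, -0.703], 'wrist_torque': [-0.0, -0.057, 0.001], 'grasp_force': 0.0, 'finger_gap': 0.085}
top 470.0921916058078 [0.445 0.02  1.048]
frame 0.58 [0.628 0.072 0.042] [297. 240.]
leg_peg 0.69 [0.574 0.02  0.042] [320. 265.]
leg 0.95 [0.575 0.016 0.039] [322. 265.]
leg 0.37 [ 0.513 -0.23   0.024] [435. 297.]
square 0.97 [ 0.822 -0.199  0.025] [418. 160.]
square 0.88 [ 0.279 -0.363  0.022] [500. 411.]
square 0.61 [ 0.517 -0.224  0.024] [432. 295.]
square_grip 0.9 [ 0.513 -0.232  0.024] [436. 297.]
square_grip 0.7 [ 0.28  -0.36   0.022] [499. 410.]
square_grip 0.69 [ 0.826 -0.193  0.021] [416. 160.]
glue_bottle 0.91 [ 0.711 -0.36   0.111] [506. 199.]
hammer 0.75 [0.595 0.355 0.022] [169. 254.]
screwdriver 0.98 [0.468 0.429 0.021] [130. 311.]
screwdriver 0.5 [ 0.515 -0.226  0.02 ] [432. 296.]
disc_a 0.96 [ 0.505 -0.438  0.009] [528. 303.]
side 537.7700579892916 [0.206 0.705 1.012]
frame 0.62 [0.616 0.08  0.041] [303. 270.]
leg_peg 0.94 [0.572 0.026 0.038] [332. 262.]
leg 0.97 [0.578 0.027 0.038] [329. 261.]
square 0.92 [ 0.505 -0.219  0.023] [401. 209.]
square 0.81 [ 0.811 -0.179  0.02 ] [291. 180.]
square 0.8 [ 0.276 -0.341  0.02 ] [504. 212.]
square_grip 0.83 [ 0.809 -0.186  0.016] [293. 180.]
square_grip 0.58 [ 0.503 -0.224  0.022] [403. 209.]
square_grip 0.57 [ 0.281 -0.342  0.027] [502. 209.]
glue_bottle 0.81 [ 0.708 -0.354  0.087] [356. 136.]
screwdriver 0.92 [0.466 0.436 0.023] [274. 442.]
disc_a 0.75 [ 0.505 -0.435  0.004] [432. 166.]
```

View pics/top0.png

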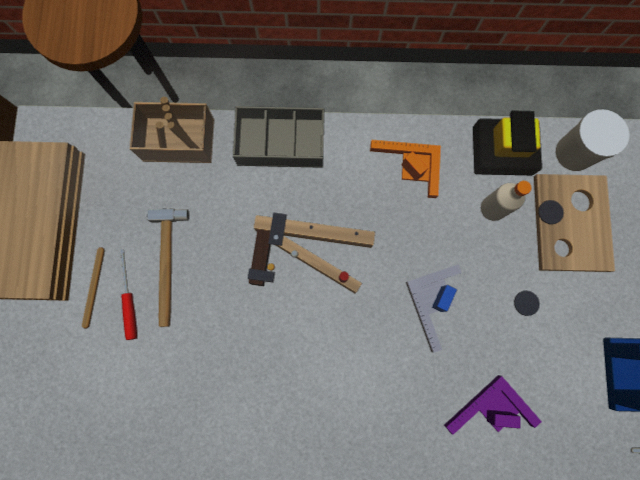

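View pics/side0.png

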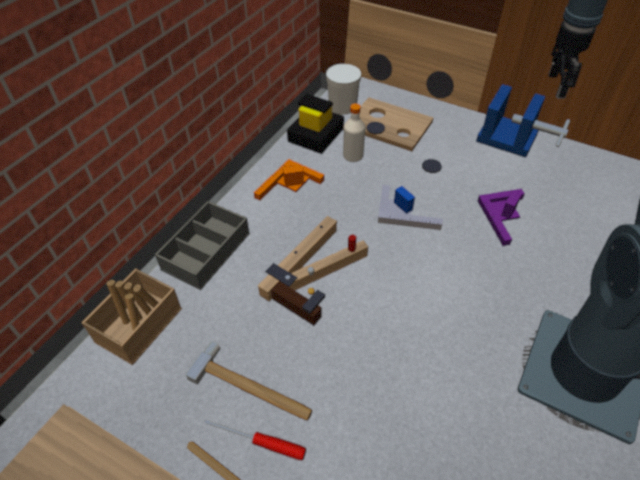

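Candidates for the square: orange L (410,165), purple L (495,410), grey L with blue grip (430,300; grip 446,298). The stand is at (315,250), with its red peg at (344,277). I choose the grey one, and will check it in a crop while fitting poses.

```bash
cat > fit.py <<'E'
from h import *
from scipy.optimize import minimize
def rect(P,x0,x1,y0,y1): # signed dist to box (neg inside)
    q=np.maximum(np.maximum(x0-P[:,0],P[:,0]-x1),np.maximum(y0-P[:,1],P[:,1]-y1)); return q
def loc(P,x,y,a):
    c,s=np.cos(a),np.sin(a); d=P-[x,y]; return np.stack([d@[c,s],d@[-s,c]],1)
def soft(d,w=.003): return 1/(1+np.exp(np.clip(d/w,-30,30)))
def frame_sdf(G,p):
    L=loc(G,*p[:3]); r=rect(L,0,.03,-.2,.065)
    q=p[3]; H=L-[-.014,.012]; u=np.stack([H@[-np.sin(q),-np.cos(q)],H@[-np.cos(q),np.sin(q)]],1)
    return np.minimum(r,rect(u,0.0,.21,-.012,.012))
def square_sdf(G,p):
    L=loc(G,*p[:3]); return np.minimum(rect(L,-.16,0,-.02,0),rect(L,-.02,0,-.12,0))
def fit(W,z0,z1,roi,sdf,p0,ig=None):
    # occupancy of seen surface pts: on-top vs bench, weight by point
    P=W.reshape(-1,3); m=(P[:,0]>roi[0])&(P[:,0]<roi[1])&(P[:,1]>roi[2])&(P[:,1]<roi[3]); P=P[m]
    on=(P[:,2]>z0)&(P[:,2]<z1); off=(P[:,2]<.008); k=on|off; G=P[k,:2]; y=on[k].astype(float)
    def cost(p):
        e=(soft(sdf(G,p))-y)**2
        return np.minimum(e,1).mean()*1e3
    best=None
    for t in range(4):
        r=minimize(cost,best.x if best is not None else p0,method="Nelder-Mead",options=dict(initial_simplex=np.vstack([p0 if best is None else best.x]+[(p0 if best is None else best.x)+np.eye(len(p0))[i]*(.012 if i<2 else .06)*(1-2*(t%2)) for i in range(len(p0))]),maxiter=800,xatol=1e-5,fatol=1e-6)); best=r
    return best.x,best.fun,int(on.sum())
def blob(W,p,test,z0,z1,roi):
    h=cv2.cvtColor(p,cv2.COLOR_RGB2HSV); m=test(h)&(W[...,2]>z0)&(W[...,2]<z1)&(W[...,0]>roi[0])&(W[...,0]<roi[1])&(W[...,1]>roi[2])&(W[...,1]<roi[3]); return W[m]
red=lambda h:((h[...,0]<8)|(h[...,0]>172))&(h[...,1]>140)
blue=lambda h:(h[...,0]>105)&(h[...,0]<130)&(h[...,1]>140)
E
python3 - <<'E'
from fit import *
for n in("top","side"):
    z=np.load(f"pics/{n}0.npz"); p,d=z["p"],z["d"]; C=cam(n); W=cloud(C,d); W[d==0]=9
    print(n,"bench z",np.median(W[330:400,200:400,2]) if n=="top" else np.median(W[240:330,380:480,2]))
    x,f,k=fit(W,.032,.046,(.45,.72,-.14,.17),frame_sdf,np.array([.625,.1,-.12,1.0])); print("frame",x.round(4),f,k)
    c,s=np.cos(x[2]),np.sin(x[2]); R=np.array([[c,-s],[s,c]]); q=x[3]
    print(" peg pred",(x[:2]+R@(np.array([-.014,.012])+.17*np.array([-np.sin(q),-np.cos(q)]))).round(4))
    b=blob(W,p,red,.075,.095,(.5,.65,-.12,.05)); print(" peg",len(b),b.mean(0).round(4) if len(b) else 0)
    x,f,k=fit(W,.014,.03,(.36,.65,-.33,-.1),square_sdf,np.array([.54,-.17,.28])); print("square",x.round(4),f,k)
    print(" grip pred",loc(np.array([[0,0.]]),0,0,0).shape, (x[:2]+np.array([[np.cos(x[2]),-np.sin(x[2])],[np.sin(x[2]),np.cos(x[2])]])@[-.06,-.06]).round(4))
    b=blob(W,p,blue,.05,.068,(.4,.6,-.35,-.15)); print(" grip",len(b),b.mean(0).round(4) if len(b) else 0, cv2.minAreaRect((b[:,:2]*1000).astype(np.float32)) if len(b)>3 else 0)
z=np.load("pics/top0.npz")["p"]; a=cv2.resize(z[200:360,235:475],None,fx=3,fy=3,interpolation=cv2.INTER_CUBIC); cv2.imwrite("pics/crop0.png",a[...,::-1])
E
```

```text
top bench z 0.00029583284336797316
frame [ 0.6466  0.1046 -0.1152  0.4038] 56.08500286380804 3315
 peg pred [ 0.5497 -0.0295]
 peg 61 [ 0.5472 -0.0284  0.0851]
square [ 0.5459 -0.1718  0.3502] 13.753465423123318 1200
 grip pred (1, 2) [ 0.5102 -0.2488]
 grip 272 [ 0.509  -0.2455  0.0578] ((509.4064636230469, -246.55865478515625), (23.227100372314453, 50.575931549072266), 64.01712036132812)
side bench z -0.00122880107147233
frame [ 0.646   0.1064 -0.1137  2.1026] 116.37188708832716 2594
 peg pred [0.4976 0.2221]
 peg 43 [ 0.5475 -0.0241  0.0824]
square [ 0.5463 -0.171   0.3459] 34.90181948298747 784
 grip pred (1, 2) [ 0.5102 -0.2478]
 grip 148 [ 0.5092 -0.2421  0.0557] ((509.425537109375, -243.15585327148438), (25.221633911132812, 56.157554626464844), 59.8712272644043)
```

View pics/crop0.png

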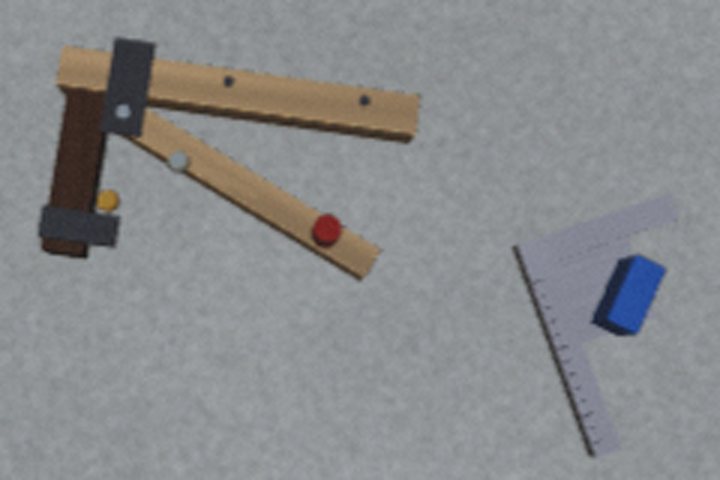

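The crop confirms the choice: grey L with the blue grip at crop (630,295), outer corner at (515,247). The stand's red peg is at (327,230), and the fits agree with it. Moving above the peg.

move_arm --series '[{"gripper": -1,"tx": 1,"ty": -0.8,"tz": 0.2,"yaw": -0.5},{"gripper": -1,"tx": 12.1,"ty": -9.8,"tz": 2.2,"yaw": -5.7},{"gripper": -1,"tx": 12.1,"ty": -9.8,"tz": 2.2,"yaw": -5.7},{"gripper": -1,"tx": 12.1,"ty": -9.8,"tz": 2.2,"yaw": -5.7},{"gripper": -1,"tx": 12.1,"ty": -9.8,"tz": 2.2,"yaw": -5.7},{"gripper": -1,"tx": 12.1,"ty": -9.8,"tz": 2.2,"yaw": -5.7},{"gripper": -1,"tx": 12.1,"ty": -9.8,"tz": 2.2,"yaw": -5.7},{"gripper": -1,"tx": 12.1,"ty": -9.8,"tz": 2.2,"yaw": -5.7},{"gripper": -1,"tx": 12.1,"ty": -9.8,"tz": 2.2,"yaw": -5.7},{"gripper": -1,"tx": 12.1,"ty": -9.8,"tz": 2.2,"yaw": -5.7},{"gripper": -1,"tx": 12.1,"ty": -9.8,"tz": 2.2,"yaw": -5.7},{"gripper": -1,"tx": 12.1,"ty": -9.8,"tz": 2.2,"yaw": -5.7}]'

```text
time_s: 2.0
eef_pos: [0.4925, -0.1422, 0.1799]
tool_rot: [0.869, 0.494, 0.0, 0.0]
force: [0.5, -0.6, 0.7]
finger_gap: 0.0856
grasp_force: 0.0
```

```bash
cat >> h.py <<'E'
def phi():
    R=Rn.from_quat(manip.read_state()["tool_rot"]).as_matrix(); return np.arctan2(R[1,0],R[0,0])
def units(x,y,z,ph):
    s=manip.read_state(); R=Rn.from_quat(s["tool_rot"]).as_matrix(); u=R.T@(np.array([x,y,z])-s["eef_pos"])/.04
    dy=-(ph-phi()+np.pi)%(2*np.pi); dy=((-(ph-phi())+np.pi)%(2*np.pi)-np.pi)
    return u.round(2), round(np.degrees(dy)/6,2)
def st():
    s=manip.read_state(); print(round(s["time_s"],2),np.round(s["eef_pos"],4),"phi",round(phi(),4),"F",np.round(s["force"],1),"gap",round(s["finger_gap"],4),round(s["grasp_force"],1),"j7",round(s["joints"][6],2))
E
python3 -c "
from h import *
st();print(units(.5475,-.027,.12,np.radians(59.3)))"
```

```text
2.0 [ 0.4925 -0.1422  0.1799] phi 1.0333 F [ 0.5 -0.6  0.7] gap 0.0856 0.0 j7 -0.49
(array([ 3.18, -0.29,  1.5 ]), np.float64(-0.02))
```

move_arm --series '[{"gripper": -1,"tx": 1,"ty": -0.1,"tz": 0.5},{"gripper": -1,"tx": 2,"ty": -0.2,"tz": 1},{"gripper": -1,"tx": 3.2,"ty": -0.3,"tz": 1.5},{"gripper": -1,"tx": 3.2,"ty": -0.3,"tz": 1.5},{"gripper": -1,"tx": 3.2,"ty": -0.3,"tz": 1.5}]'

```text
$.series[0]: bad value
```

Run:
```python
from fit import *
C=cam("wrist"); st(); p,d=imaging.snapshot("wrist"); cv2.imwrite("pics/w1.png",p[...,::-1]); W=cloud(C,d); W[d==0]=9
b=blob(W,p,red,.075,.095,(.5,.65,-.12,.05)); print("peg",len(b),b.mean(0).round(4) if len(b) else 0)
print(units(.5475,-.027,.07,np.radians(59.3)))
```

```text
2.0 [ 0.4925 -0.1422  0.1799] phi 1.0333 F [ 0.5 -0.6  0.7] gap 0.0856 0.0 j7 -0.49
peg 971 [ 0.549  -0.0308  0.0843]
(array([ 2.9 , -0.21,  2.75]), np.float64(0.09))
```

View pics/w1.png

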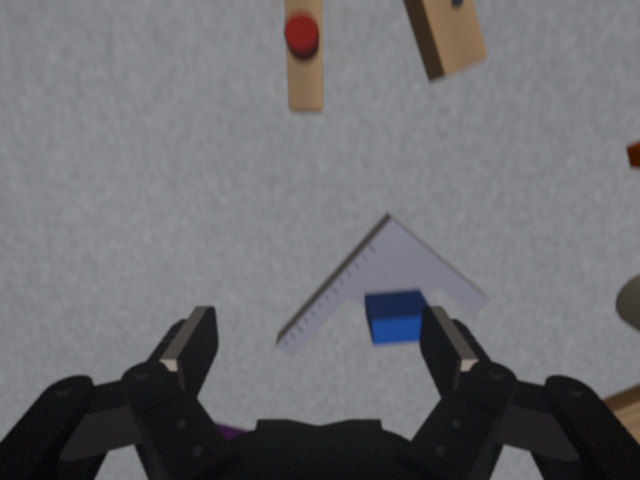

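The wrist view shows the peg at (302,37), the leg and rail above it, and the square with its blue grip at (397,315). The move was refused because a key was missing (all five are needed), so I'm resending it.

move_arm --series '[{"gripper": -1,"tx": 1,"ty": -0.1,"tz": 0.5,"yaw": 0},{"gripper": -1,"tx": 2,"ty": -0.1,"tz": 1,"yaw": 0},{"gripper": -1,"tx": 2.9,"ty": -0.2,"tz": 1.5,"yaw": 0},{"gripper": -1,"tx": 2.9,"ty": -0.2,"tz": 1.5,"yaw": 0},{"gripper": -1,"tx": 2.9,"ty": -0.2,"tz": 1.5,"yaw": 0},{"gripper": -1,"tx": 2.9,"ty": -0.2,"tz": 1.5,"yaw": 0}]'

```text
time_s: 2.55
eef_pos: [0.544, -0.0408, 0.1198]
tool_rot: [0.869, 0.494, -0.0, 0.0]
force: [-0.3, -1.3, 0.4]
finger_gap: 0.0853
grasp_force: 0.0
```

Run:
```python
from fit import *
C=cam("wrist"); st(); p,d=imaging.snapshot("wrist"); W=cloud(C,d); W[d==0]=9
b=blob(W,p,red,.07,.095,(.5,.65,-.12,.05)); print("peg",len(b),b.mean(0).round(4) if len(b) else 0)
print(units(.548,-.0285,.07,np.radians(59.3)))
```

```text
2.55 [ 0.544  -0.0408  0.1198] phi 1.0341 F [-0.3 -1.3  0.4] gap 0.0853 0.0 j7 -0.73
peg 1309 [ 0.5503 -0.0287  0.0828]
(array([ 0.34, -0.09,  1.26]), np.float64(-0.03))
```

move_arm --series '[{"gripper": -1,"tx": 0.3,"ty": -0.1,"tz": 0.6,"yaw": 0},{"gripper": -1,"tx": 0.3,"ty": -0.1,"tz": 1.25,"yaw": 0},{"gripper": -1,"tx": 0.3,"ty": -0.1,"tz": 1.25,"yaw": 0},{"gripper": 1,"tx": 0.3,"ty": -0.1,"tz": 1.25,"yaw": 0},{"gripper": 1,"tx": 0.3,"ty": -0.1,"tz": 1.25,"yaw": 0},{"gripper": 1,"tx": 0.3,"ty": -0.1,"tz": 1.25,"yaw": 0},{"gripper": 1,"tx": 0.3,"ty": -0.1,"tz": 1.25,"yaw": 0},{"gripper": 1,"tx": 0.3,"ty": -0.1,"tz": 1.25,"yaw": 0},{"gripper": 1,"tx": 0.3,"ty": -0.1,"tz": 1.25,"yaw": 0},{"gripper": 1,"tx": 0.3,"ty": -0.1,"tz": 1.25,"yaw": 0}]' --squeeze 20

```text
time_s: 3.43
eef_pos: [0.5476, -0.0282, 0.0708]
tool_rot: [0.869, 0.494, 0.0, 0.001]
force: [-1.3, -1.5, 7.0]
finger_gap: 0.0193
grasp_force: 22.4
```

Run:
```python
from h import *
st(); s=manip.read_state(); H=np.array([.6338,.119]); v=np.array(s["eef_pos"][:2])-H; th0=np.arctan2(-v[0],-v[1]); print("r",np.hypot(*v),"q",th0-.1145)
R=Rn.from_quat(s["tool_rot"]).as_matrix(); r=.17
for th in np.linspace(th0,1.571+.1145+.02,11)[1:]:
    p=H+r*np.array([-np.sin(th),-np.cos(th)]); u=R.T@np.array([*(p-s["eef_pos"][:2]),0])/.04; print((th-.1145).round(3),u[:2].round(2),"yaw",round(np.degrees(th-th0)/6,2))
```

```text
3.43 [ 0.5476 -0.0282  0.0708] phi 1.0334 F [-1.3 -1.5  7. ] gap 0.0193 22.4 j7 -0.78
r 0.17056193934180258 q 0.41558421145592045
0.533 [ 0.04 -0.5 ] yaw 1.12
0.651 [ 0.12 -0.99] yaw 2.24
0.768 [ 0.26 -1.47] yaw 3.37
0.886 [ 0.46 -1.93] yaw 4.49
1.003 [ 0.71 -2.36] yaw 5.61
1.121 [ 1.01 -2.76] yaw 6.73
1.238 [ 1.35 -3.13] yaw 7.86
1.356 [ 1.73 -3.45] yaw 8.98
1.473 [ 2.15 -3.72] yaw 10.1
1.591 [ 2.6  -3.94] yaw 11.22
```

move_arm --series '[{"gripper": 1,"tx": 0.04,"ty": -0.5,"tz": -0.05,"yaw": 1},{"gripper": 1,"tx": 0.12,"ty": -1.0,"tz": -0.05,"yaw": 2},{"gripper": 1,"tx": 0.26,"ty": -1.47,"tz": -0.05,"yaw": 3},{"gripper": 1,"tx": 0.46,"ty": -1.93,"tz": -0.05,"yaw": 4},{"gripper": 1,"tx": 0.71,"ty": -2.36,"tz": -0.05,"yaw": 5},{"gripper": 1,"tx": 1.0,"ty": -2.76,"tz": -0.05,"yaw": 6},{"gripper": 1,"tx": 1.35,"ty": -3.13,"tz": -0.05,"yaw": 7},{"gripper": 1,"tx": 1.73,"ty": -3.45,"tz": -0.05,"yaw": 8},{"gripper": 1,"tx": 2.15,"ty": -3.72,"tz": -0.05,"yaw": 9},{"gripper": 1,"tx": 2.4,"ty": -3.84,"tz": -0.05,"yaw": 9.5},{"gripper": 1,"tx": 2.6,"ty": -3.94,"tz": -0.05,"yaw": 10},{"gripper": 1,"tx": 2.6,"ty": -3.94,"tz": -0.05,"yaw": 10}]'

```text
time_s: 4.43
eef_pos: [0.4642, 0.139, 0.0713]
tool_rot: [1.0, -0.009, -0.001, 0.003]
force: [0.9, -10.0, -2.9]
finger_gap: 0.0192
grasp_force: 22.7
```

move_arm --series '[{"gripper": 1,"tx": 0,"ty": 0,"tz": 0,"yaw": 0},{"gripper": 1,"tx": 0,"ty": 0,"tz": 0,"yaw": 0}]'

```text
time_s: 4.6
eef_pos: [0.4642, 0.139, 0.0713]
tool_rot: [1.0, -0.008, -0.001, 0.002]
force: [0.4, -8.4, -4.4]
finger_gap: 0.0195
grasp_force: 22.4
```

Run:
```python
from h import *
st(); s=manip.read_state(); H=np.array([.6338,.119]); v=np.array(s["eef_pos"][:2])-H; th0=np.arctan2(-v[0],-v[1]); print("r",np.hypot(*v),"q",th0-.1145)
```

```text
4.6 [0.4642 0.139  0.0713] phi -0.0156 F [ 0.4 -8.4 -4.4] gap 0.0195 22.4 j7 -1.94
r 0.17079513740758598 q 1.5733749040106408
```

Seated against the stop (8 N). Release and lift.

move_arm --series '[{"gripper": -1,"tx": 0,"ty": 0,"tz": 0,"yaw": 0},{"gripper": -1,"tx": 0,"ty": 0,"tz": 0,"yaw": 0},{"gripper": -1,"tx": 0,"ty": 0,"tz": 0,"yaw": 0},{"gripper": -1,"tx": 0,"ty": 0,"tz": 0,"yaw": 0},{"gripper": -1,"tx": 0,"ty": 0,"tz": -0.5,"yaw": 0},{"gripper": -1,"tx": 0,"ty": 0,"tz": -1.5,"yaw": 0},{"gripper": -1,"tx": 0,"ty": 0,"tz": -2.5,"yaw": 0},{"gripper": -1,"tx": 0,"ty": 1,"tz": -3,"yaw": -1},{"gripper": -1,"tx": 0,"ty": 2,"tz": -3,"yaw": -2},{"gripper": -1,"tx": 0,"ty": 3,"tz": -3,"yaw": -3},{"gripper": -1,"tx": 0,"ty": 3,"tz": -3,"yaw": -4},{"gripper": -1,"tx": 0,"ty": 3,"tz": -3,"yaw": -5}]'

```text
time_s: 5.6
eef_pos: [0.4631, 0.0193, 0.1923]
tool_rot: [0.968, 0.252, 0.0, 0.0]
force: [0.6, 0.7, -0.3]
finger_gap: 0.0853
grasp_force: 0.0
```

Run:
```python
from fit import *
st()
for n in("top","side"):
    C=cam(n); p,d=imaging.snapshot(n); W=cloud(C,d); W[d==0]=9; cv2.imwrite(f"pics/{n}2.png",p[...,::-1])
    b=blob(W,p,red,.07,.095,(.4,.65,-.12,.2)); m=b.mean(0) if len(b) else np.zeros(3); v=m[:2]-[.6338,.119]; print(n,"peg",len(b),m.round(4),"q",np.arctan2(-v[0],-v[1])-.1145)
    x,f,k=fit(W,.014,.03,(.36,.65,-.33,-.1),square_sdf,np.array([.546,-.171,.348])); print("square",x.round(4),f,k)
print(units(.51,-.246,.16,.349+np.pi/4+np.pi/2))
```

```text
5.6 [0.4631 0.0193 0.1923] phi 0.5104 F [ 0.6  0.7 -0.3] gap 0.0853 0.0 j7 -1.2
top peg 67 [0.4643 0.1374 0.0852] q 1.5646389268289012
square [ 0.546  -0.1718  0.3494] 13.896666158787248 1210
side peg 71 [0.4642 0.1437 0.0813] q 1.6007463751354487
square [ 0.5465 -0.171   0.3434] 28.253530283157613 419
(array([-2.25,  6.41,  0.8 ]), np.float64(-20.96))
```

View pics/top2.png

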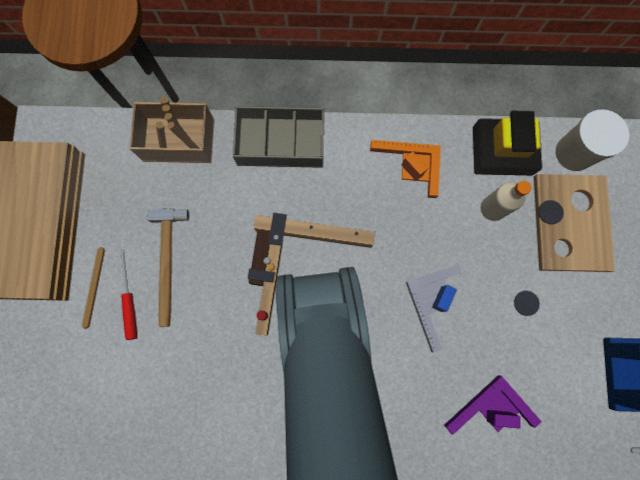

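The leg now lies at a right angle under the catch housing, with the peg at (262,316). Next: to the grip.

move_arm --series '[{"gripper": -1,"tx": -0.2,"ty": 0.6,"tz": 0.1,"yaw": -1},{"gripper": -1,"tx": -0.5,"ty": 1.3,"tz": 0.2,"yaw": -2.1},{"gripper": -1,"tx": -0.8,"ty": 2,"tz": 0.3,"yaw": -3.2},{"gripper": -1,"tx": -1,"ty": 2.7,"tz": 0.4,"yaw": -4.3},{"gripper": -1,"tx": -1.3,"ty": 3.4,"tz": 0.5,"yaw": -5.4},{"gripper": -1,"tx": -1.5,"ty": 4,"tz": 0.6,"yaw": -6.5},{"gripper": -1,"tx": -1.7,"ty": 4.7,"tz": 0.7,"yaw": -7.6},{"gripper": -1,"tx": -1.9,"ty": 5.4,"tz": 0.8,"yaw": -8.7},{"gripper": -1,"tx": -2.1,"ty": 6,"tz": 0.8,"yaw": -9.8},{"gripper": -1,"tx": -2.2,"ty": 6.4,"tz": 0.8,"yaw": -10.9},{"gripper": -1,"tx": -2.2,"ty": 6.4,"tz": 0.8,"yaw": -12},{"gripper": -1,"tx": -2.2,"ty": 6.4,"tz": 0.8,"yaw": -13.1}]'

```text
time_s: 6.7
eef_pos: [0.5117, -0.2449, 0.1596]
tool_rot: [0.589, 0.808, -0.0, 0.0]
force: [-0.3, 0.6, 0.1]
finger_gap: 0.0852
grasp_force: 0.0
```

move_arm --series '[{"gripper": -1,"tx": 0,"ty": 0,"tz": 0,"yaw": -1.1},{"gripper": -1,"tx": 0,"ty": 0,"tz": 0,"yaw": -2.2},{"gripper": -1,"tx": 0,"ty": 0,"tz": 0,"yaw": -3.3},{"gripper": -1,"tx": 0,"ty": 0,"tz": 0,"yaw": -4.4},{"gripper": -1,"tx": 0,"ty": 0,"tz": 0,"yaw": -5.5},{"gripper": -1,"tx": 0,"ty": 0,"tz": 0,"yaw": -6.6},{"gripper": -1,"tx": 0,"ty": 0,"tz": 0,"yaw": -7.8},{"gripper": -1,"tx": 0,"ty": 0,"tz": 0,"yaw": -7.8},{"gripper": -1,"tx": 0,"ty": 0,"tz": 0,"yaw": -7.8},{"gripper": -1,"tx": 0,"ty": 0,"tz": 0,"yaw": -7.8}]'

```text
time_s: 7.53
eef_pos: [0.5115, -0.2438, 0.1598]
tool_rot: [0.222, 0.975, 0.0, -0.0]
force: [0.9, 0.7, -0.6]
finger_gap: 0.0854
grasp_force: 0.0
```

Run:
```python
from fit import *
st(); C=cam("wrist"); p,d=imaging.snapshot("wrist"); W=cloud(C,d); W[d==0]=9; cv2.imwrite("pics/w3.png",p[...,::-1])
b=blob(W,p,blue,.05,.068,(.4,.6,-.35,-.15)); print(" grip",len(b),b.mean(0).round(4), cv2.minAreaRect((b[:,:2]*1000).astype(np.float32)))
x,f,k=fit(W,.014,.03,(.36,.65,-.33,-.1),square_sdf,np.array([.546,-.171,.348])); print("square",x.round(4),f,k)
print(units(.51,-.2465,.045,.349+np.pi/4+np.pi/2))
```

```text
7.53 [ 0.5115 -0.2438  0.1598] phi 2.6944 F [ 0.9  0.7 -0.6] gap 0.0854 0.0 j7 1.24
 grip 2363 [ 0.5085 -0.2478  0.0575] ((509.919921875, -248.62696838378906), (22.87771224975586, 51.426822662353516), 65.91773986816406)
square [ 0.5465 -0.1726  0.3484] 11.64861186872421 9419
(array([ 0.  , -0.08,  2.87]), np.float64(-0.09))
```

move_arm --series '[{"gripper": -1,"tx": 0,"ty": -0.1,"tz": 0.6,"yaw": -0.1},{"gripper": -1,"tx": 0,"ty": -0.1,"tz": 1.3,"yaw": -0.1},{"gripper": -1,"tx": 0,"ty": -0.1,"tz": 2,"yaw": -0.1},{"gripper": -1,"tx": 0,"ty": -0.1,"tz": 2.6,"yaw": -0.1},{"gripper": -1,"tx": 0,"ty": -0.1,"tz": 2.85,"yaw": -0.1},{"gripper": -1,"tx": 0,"ty": -0.1,"tz": 2.85,"yaw": -0.1},{"gripper": 1,"tx": 0,"ty": -0.1,"tz": 2.85,"yaw": -0.1},{"gripper": 1,"tx": 0,"ty": -0.1,"tz": 2.85,"yaw": -0.1},{"gripper": 1,"tx": 0,"ty": -0.1,"tz": 2.85,"yaw": -0.1},{"gripper": 1,"tx": 0,"ty": -0.1,"tz": 2.85,"yaw": -0.1},{"gripper": 1,"tx": 0,"ty": -0.1,"tz": 2.85,"yaw": -0.1},{"gripper": 1,"tx": 0,"ty": -0.1,"tz": 2.85,"yaw": -0.1}]' --squeeze 60

```text
time_s: 8.58
eef_pos: [0.5105, -0.2481, 0.047]
tool_rot: [0.215, 0.977, -0.0, 0.001]
force: [-0.2, 0.8, 6.2]
finger_gap: 0.0231
grasp_force: 60.8
```

move_arm --series '[{"gripper": 1,"tx": 0,"ty": 0,"tz": 0,"yaw": 0},{"gripper": 1,"tx": 0,"ty": 0,"tz": 0,"yaw": 0},{"gripper": 1,"tx": 0,"ty": 0,"tz": -0.3,"yaw": 0},{"gripper": 1,"tx": 0,"ty": 0,"tz": -0.8,"yaw": 0},{"gripper": 1,"tx": 0,"ty": 0,"tz": -1.5,"yaw": 0},{"gripper": 1,"tx": 0,"ty": 0,"tz": -2.0,"yaw": 0},{"gripper": 1,"tx": 0,"ty": 0,"tz": -2.0,"yaw": 0}]'

```text
time_s: 9.17
eef_pos: [0.5119, -0.2487, 0.1302]
tool_rot: [0.215, 0.977, -0.001, 0.003]
force: [1.5, 1.0, -3.6]
finger_gap: 0.0231
grasp_force: 59.8
```

Run:
```python
from fit import *
st(); s=manip.read_state(); C=cam("wrist"); p,d=imaging.snapshot("wrist"); W=cloud(C,d); W[d==0]=9; cv2.imwrite("pics/w4.png",p[...,::-1])
P=W[(W[...,2]>.08)&(W[...,2]<.115)]; e=s["eef_pos"]
P=P[(np.hypot(P[:,0]-e[0],P[:,1]-e[1])<.2)]
# top surface plane of the arms
from numpy.linalg import lstsq
A=np.c_[P[:,:2]-e[:2],np.ones(len(P))]; r=lstsq(A,P[:,2],rcond=None)[0]; k=abs(A@r-P[:,2])<.006; r=lstsq(A[k],P[k,2],rcond=None)[0]; print("tilt plane",r.round(4),k.sum())
W2=W.copy(); W2[...,2]=np.where(W[...,2]<.04,0,W[...,2]); x,f,k=fit(W2,.085,.115,(.36,.65,-.33,-.1),square_sdf,np.array([.5465,-.172,.348])); print("square",x.round(4),f,k)
```

```text
9.17 [ 0.5119 -0.2487  0.1302] phi 2.709 F [ 1.5  1.  -3.6] gap 0.0231 59.8 j7 1.24
tilt plane [-0.0177  0.0613  0.1014] 20711
square [ 0.5456 -0.1771  0.3346] 67.37495396721286 28639
```

View pics/w4.png

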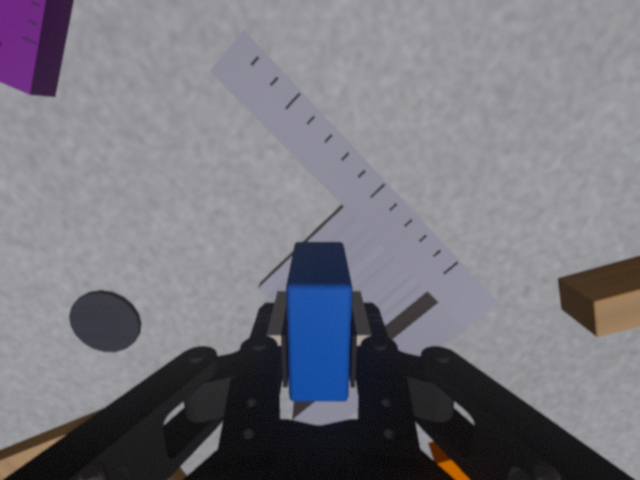

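```bash
cat > held.py <<'E'
from fit import *
def held(z_under,show=True):
    s=manip.read_state(); C=cam("wrist"); p,d=imaging.snapshot("wrist"); W=cloud(C,d); W[d==0]=9
    e=np.array(s["eef_pos"]); yaw=phi()-3*np.pi/4
    R=np.array([[np.cos(yaw),-np.sin(yaw)],[np.sin(yaw),np.cos(yaw)]]); o=e[:2]+R@[.06,.06]
    L=np.dstack([(W[...,:2]-o)@R, W[...,2]])
    m=(L[...,0]>-.15)&(L[...,0]<-.03)&(L[...,1]>-.016)&(L[...,1]<-.004)&(abs(L[...,2]-z_under-.022)<.02)
    P=L[m]; A=np.c_[P[:,:2],np.ones(len(P))]; r=np.linalg.lstsq(A,P[:,2],rcond=None)[0]
    print("plane grad (sq axes)",r[:2].round(4),"z at corner",r[2].round(4),"n",len(P))
    n=(L[...,0]>-.155)&(L[...,0]<-.04)&(L[...,1]>-.05)&(L[...,1]<.03)&(abs(L[...,2]-r[2]-L[...,0]*r[0]-L[...,1]*r[1])<.008)
    Q=L[n]; b=np.arange(-.15,-.035,.01); ed=[(x+.005,np.percentile(Q[(Q[:,0]>x)&(Q[:,0]<x+.01),1],99)) for x in b if ((Q[:,0]>x)&(Q[:,0]<x+.01)).sum()>50]
    ed=np.array(ed); k=np.polyfit(ed[:,0],ed[:,1],1); print("outer edge: slope",k[0].round(4),"y at corner",k[1].round(4),"yaw",yaw.round(4),len(ed))
    m2=(L[...,1]>-.018)&(L[...,1]<-.003)&(L[...,0]>-.18)&(abs(L[...,2]-r[2])<.012); print("x range",np.percentile(L[m2][:,0],[.5,99.5]).round(4))
    return W
E
python3 -c "
from held import *
st(); held(.083)"
```

```text
9.22 [ 0.5107 -0.2484  0.128 ] phi 2.709 F [ 0.4 -0.  -4.3] gap 0.0229 59.7 j7 1.24
plane grad (sq axes) [0.0021 0.0009] z at corner 0.1026 n 8201
outer edge: slope -0.0036 y at corner -0.0022 yaw 0.3528 11
x range [-0.1602 -0.002 ]
```

Held level, offsets known. Now carry to a staging spot 30 mm short of the corner on both axes, still high.

```bash
python3 -c "
from h import *
print(units(.5478,.0277,.128,2.2453))"
```

```text
(array([ 2.02,  6.66, -0.05]), np.float64(4.43))
```

move_arm --series '[{"gripper": 1,"tx": 0.1,"ty": 0.3,"tz": 0,"yaw": 0.2},{"gripper": 1,"tx": 0.3,"ty": 0.9,"tz": 0,"yaw": 0.6},{"gripper": 1,"tx": 0.5,"ty": 1.6,"tz": 0,"yaw": 1.1},{"gripper": 1,"tx": 0.7,"ty": 2.3,"tz": 0,"yaw": 1.6},{"gripper": 1,"tx": 0.9,"ty": 3,"tz": 0,"yaw": 2.1},{"gripper": 1,"tx": 1.1,"ty": 3.7,"tz": 0,"yaw": 2.6},{"gripper": 1,"tx": 1.35,"ty": 4.5,"tz": 0,"yaw": 3.1},{"gripper": 1,"tx": 1.6,"ty": 5.3,"tz": 0,"yaw": 3.6},{"gripper": 1,"tx": 1.8,"ty": 6,"tz": 0,"yaw": 4.1},{"gripper": 1,"tx": 1.95,"ty": 6.4,"tz": 0,"yaw": 4.4},{"gripper": 1,"tx": 2,"ty": 6.65,"tz": 0,"yaw": 4.43},{"gripper": 1,"tx": 2,"ty": 6.65,"tz": 0,"yaw": 4.43}]'

```text
time_s: 10.27
eef_pos: [0.5476, 0.03, 0.1247]
tool_rot: [0.431, 0.902, 0.0, -0.001]
force: [0.1, 0.8, -4.8]
finger_gap: 0.0226
grasp_force: 59.8
```

move_arm --series '[{"gripper": 1,"tx": 0,"ty": 0,"tz": 0,"yaw": 0},{"gripper": 1,"tx": 0,"ty": 0,"tz": 0,"yaw": 0}]'

```text
time_s: 10.43
eef_pos: [0.5478, 0.0248, 0.1251]
tool_rot: [0.434, 0.901, -0.001, -0.0]
force: [-0.8, -0.3, -4.8]
finger_gap: 0.023
grasp_force: 59.8
```

Run:
```python
from held import *
st(); W=held(.08); print(units(.5478,.0277,.053,2.2453))
p,d=imaging.snapshot("wrist"); cv2.imwrite("pics/w5.png",p[...,::-1])
# rail inner edge & leg inner edge at top, in the estimated frame axes
a=-.1145; R=np.array([[np.cos(a),-np.sin(a)],[np.sin(a),np.cos(a)]])
for n in("wrist","top"):
    if n=="top": C=cam(n); _,d=imaging.snapshot(n); W=cloud(C,d); W[d==0]=9
    L=np.dstack([(W[...,:2]-[.6463,.1055])@R,W[...,2]]); P=L[(abs(L[...,2]-.04)<.005)]
    for nm,i,lo,hi,st_ in(("rail",0,-.19,-.02,1),("leg",1,-.22,-.11,0)):
        j=1-i; Q=P[(P[:,j]>lo)&(P[:,j]<hi)&(abs(P[:,i]-.006)<.02)]; ed=[]
        for x in np.arange(lo,hi,.01):
            q=Q[(Q[:,j]>x)&(Q[:,j]<x+.01)]
            if len(q)>8: ed.append((x+.005,np.percentile(q[:,i],2)))
        if len(ed)>2: ed=np.array(ed); print(n,nm,len(ed),"slope,off",np.polyfit(ed[:,0],ed[:,1],1).round(4),"med",np.median(ed[:,1]).round(4))
```

```text
10.43 [0.5478 0.0248 0.1251] phi 2.2435 F [-0.8 -0.3 -4.8] gap 0.023 59.8 j7 0.33
plane grad (sq axes) [-0.0025  0.0028] z at corner 0.0995 n 8269
outer edge: slope -0.0029 y at corner -0.0024 yaw -0.1133 11
x range [-0.1594 -0.0013]
(array([0.06, 0.05, 1.81]), np.float64(-0.02))
wrist rail 7 slope,off [-0.0935  0.0066] med 0.0175
wrist leg 9 slope,off [-0.0018 -0.0022] med -0.002
top rail 3 slope,off [0.0873 0.0156] med -0.0002
top leg 10 slope,off [ 0.0007 -0.0005] med -0.0007
```

View pics/w5.png

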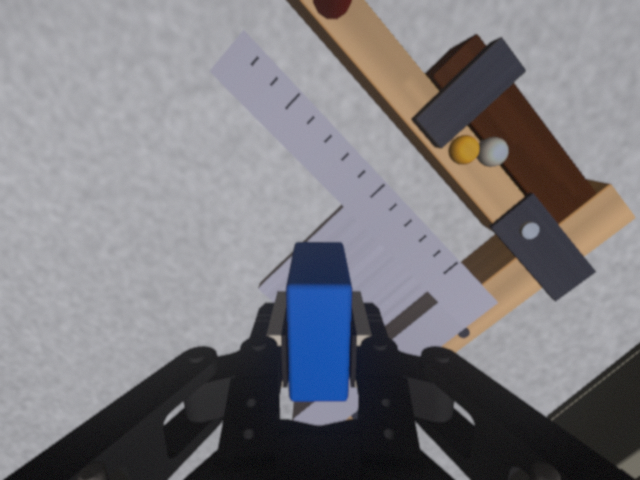

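The picture shows the square parallel to the leg and rail with a clear gap to both, and the corner free below. Lowering to about 5 mm above the bench.

move_arm --series '[{"gripper": 1,"tx": 0,"ty": 0,"tz": 0.2,"yaw": 0},{"gripper": 1,"tx": 0,"ty": 0,"tz": 0.5,"yaw": 0},{"gripper": 1,"tx": 0,"ty": 0,"tz": 0.8,"yaw": 0},{"gripper": 1,"tx": 0,"ty": 0,"tz": 1.1,"yaw": 0},{"gripper": 1,"tx": 0,"ty": 0,"tz": 1.4,"yaw": 0},{"gripper": 1,"tx": 0,"ty": 0,"tz": 1.6,"yaw": 0},{"gripper": 1,"tx": 0,"ty": 0,"tz": 1.75,"yaw": 0},{"gripper": 1,"tx": 0,"ty": 0,"tz": 1.8,"yaw": 0},{"gripper": 1,"tx": 0,"ty": 0,"tz": 1.8,"yaw": 0},{"gripper": 1,"tx": 0,"ty": 0,"tz": 1.8,"yaw": 0}]'

```text
time_s: 11.42
eef_pos: [0.5488, 0.0274, 0.0541]
tool_rot: [0.433, 0.901, 0.0, 0.0]
force: [-0.6, 0.5, -4.8]
finger_gap: 0.0228
grasp_force: 59.7
```

Run:
```python
from held import *
st(); held(.006)
print(units(.581,.0541,.053,2.2453))
a=-.1145; R=np.array([[np.cos(a),-np.sin(a)],[np.sin(a),np.cos(a)]])
print("local dist to go",R.T@(np.array([.581,.0541])-manip.read_state()["eef_pos"][:2]))
T=Rn.from_quat(manip.read_state()["tool_rot"]).as_matrix()
print("frame x in tool",(T.T@[*R[:,0],0]).round(3),"frame y in tool",(T.T@[*R[:,1],0]).round(3))
```

```text
11.42 [0.5488 0.0274 0.0541] phi 2.2454 F [-0.6  0.5 -4.8] gap 0.0228 59.7 j7 0.29
plane grad (sq axes) [-0.0001  0.0017] z at corner 0.0287 n 8267
outer edge: slope -0.0082 y at corner 0.0262 yaw -0.1108 11
x range [-0.1593  0.0563]
(array([0.02, 1.04, 0.04]), np.float64(0.0))
local dist to go [0.02877827 0.03021408]
frame x in tool [-0.71   0.705  0.001] frame y in tool [0.705 0.71  0.   ]
```

move_arm --series '[{"gripper": 1,"tx": 0,"ty": 0.1,"tz": 0,"yaw": 0},{"gripper": 1,"tx": 0,"ty": 0.25,"tz": 0,"yaw": 0},{"gripper": 1,"tx": 0,"ty": 0.4,"tz": 0,"yaw": 0},{"gripper": 1,"tx": 0,"ty": 0.55,"tz": 0,"yaw": 0},{"gripper": 1,"tx": 0,"ty": 0.7,"tz": 0,"yaw": 0},{"gripper": 1,"tx": 0,"ty": 0.8,"tz": 0,"yaw": 0},{"gripper": 1,"tx": 0,"ty": 0.85,"tz": 0,"yaw": 0},{"gripper": 1,"tx": 0,"ty": 0.9,"tz": 0,"yaw": 0},{"gripper": 1,"tx": 0,"ty": 0.93,"tz": 0,"yaw": 0},{"gripper": 1,"tx": 0,"ty": 0.93,"tz": 0,"yaw": 0}]'

```text
time_s: 12.3
eef_pos: [0.5775, 0.0506, 0.0538]
tool_rot: [0.433, 0.901, -0.0, -0.0]
force: [0.3, -0.3, -4.1]
finger_gap: 0.0231
grasp_force: 59.8
```

move_arm --series '[{"gripper": 1,"tx": 0,"ty": 0.02,"tz": 0,"yaw": 0},{"gripper": 1,"tx": 0,"ty": 0.04,"tz": 0,"yaw": 0},{"gripper": 1,"tx": 0,"ty": 0.06,"tz": 0,"yaw": 0},{"gripper": 1,"tx": 0,"ty": 0.08,"tz": 0,"yaw": 0},{"gripper": 1,"tx": 0,"ty": 0.08,"tz": 0,"yaw": 0}]'

```text
time_s: 12.72
eef_pos: [0.5799, 0.0521, 0.0538]
tool_rot: [0.433, 0.901, -0.0, -0.0]
force: [-0.5, -0.8, -4.5]
finger_gap: 0.0231
grasp_force: 59.8
```

```bash
cat > chk.py <<'E'
from h import *
st(); s=manip.read_state(); a=-.1145; R=np.array([[np.cos(a),-np.sin(a)],[np.sin(a),np.cos(a)]])
print("local to go",(R.T@(np.array([.581,.0541])-s["eef_pos"][:2])).round(4),"F in frame",(R.T@np.array(s["force"][:2])).round(1),"sq yaw err",round(phi()-2.2453,4),"Tz",np.round(s["wrist_torque"],2))
E
python3 chk.py
```

```text
12.72 [0.5799 0.0521 0.0538] phi 2.245 F [-0.5 -0.8 -4.5] gap 0.0231 59.8 j7 0.26
local to go [0.0009 0.0021] F in frame [-0.4 -0.9] sq yaw err -0.0003 Tz [-0.29  0.1  -0.01]
```

Continue creeping along the diagonal.

move_arm --series '[{"gripper": 1,"tx": 0,"ty": 0.02,"tz": 0,"yaw": 0},{"gripper": 1,"tx": 0,"ty": 0.04,"tz": 0,"yaw": 0},{"gripper": 1,"tx": 0,"ty": 0.06,"tz": 0,"yaw": 0},{"gripper": 1,"tx": 0,"ty": 0.08,"tz": 0,"yaw": 0},{"gripper": 1,"tx": 0,"ty": 0.08,"tz": 0,"yaw": 0},{"gripper": 1,"tx": 0,"ty": 0.08,"tz": 0,"yaw": 0}]'

```text
time_s: 13.22
eef_pos: [0.5804, 0.0524, 0.0533]
tool_rot: [0.434, 0.901, -0.002, -0.001]
force: [-5.5, -4.2, 0.7]
finger_gap: 0.0229
grasp_force: 60.4
```

```bash
python3 chk.py
```

```text
13.22 [0.5804 0.0524 0.0533] phi 2.2434 F [-5.5 -4.2  0.7] gap 0.0229 60.4 j7 0.26
local to go [0.0004 0.0018] F in frame [-4.9 -4.8] sq yaw err -0.0019 Tz [-1.19  1.15 -0.29]
```

move_arm --series '[{"gripper": 1,"tx": 0,"ty": 0.02,"tz": 0,"yaw": 0},{"gripper": 1,"tx": 0,"ty": 0.04,"tz": 0,"yaw": 0},{"gripper": 1,"tx": 0,"ty": 0.04,"tz": 0,"yaw": 0},{"gripper": 1,"tx": 0,"ty": 0.04,"tz": 0,"yaw": 0},{"gripper": 1,"tx": 0,"ty": 0.04,"tz": 0,"yaw": 0},{"gripper": 1,"tx": 0,"ty": 0.04,"tz": 0,"yaw": 0},{"gripper": 1,"tx": 0,"ty": 0.04,"tz": 0,"yaw": 0}]'

```text
time_s: 13.8
eef_pos: [0.5805, 0.0525, 0.0531]
tool_rot: [0.434, 0.901, -0.003, -0.002]
force: [-9.1, -7.2, 1.8]
finger_gap: 0.023
grasp_force: 60.7
```

```bash
python3 chk.py
python3 - <<'E'
from held import *
p,d=imaging.snapshot("wrist"); cv2.imwrite("pics/w6.png",p[...,::-1])
C=cam("wrist");W=cloud(C,d)
a=-.1145; R=np.array([[np.cos(a),-np.sin(a)],[np.sin(a),np.cos(a)]]); L=np.dstack([(W[...,:2]-[.6463,.1055])@R,W[...,2]])
m=(L[...,0]>-.15)&(L[...,0]<-.03)&(L[...,1]>-.016)&(L[...,1]<-.005)&(L[...,2]<.04); P=L[m]; r=np.linalg.lstsq(np.c_[P[:,:2],np.ones(len(P))],P[:,2],rcond=None)[0]; print("grad",r[:2].round(4),"z",np.median(P[:,2]).round(4))
E
```

```text
13.8 [0.5805 0.0525 0.0531] phi 2.2429 F [-9.1 -7.2  1.8] gap 0.023 60.7 j7 0.26
local to go [0.0003 0.0017] F in frame [-8.2 -8.2] sq yaw err -0.0024 Tz [-1.54  1.81 -0.31]
grad [-0.0077 -0.0028] z 0.0277
```

View pics/w6.png

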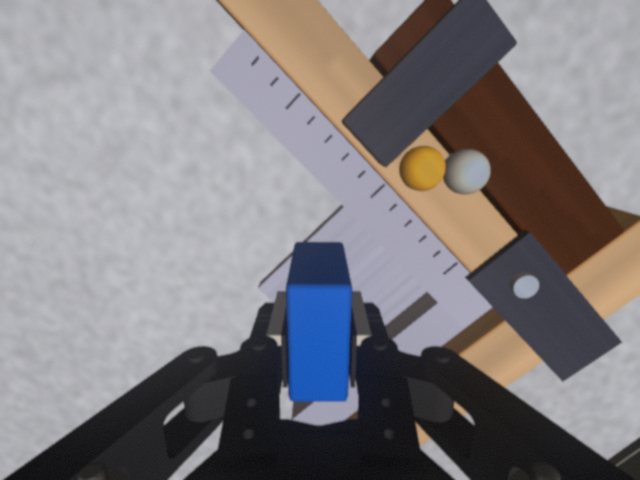

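Run:
```python
from held import *
p,d=imaging.snapshot("wrist"); C=cam("wrist");W=cloud(C,d)
a=-.1145; R=np.array([[np.cos(a),-np.sin(a)],[np.sin(a),np.cos(a)]]); L=np.dstack([(W[...,:2]-[.6463,.1055])@R,W[...,2]])
for t in np.arange(-30,36,5): # march across the square edge/rail face near (475,330), normal dir (.55,.83)
    u,v=int(470+.55*t),int(330+.83*t); print(u,v,L[v,u].round(4),p[v,u])
print("leg side")
for t in np.arange(-25,30,5):
    u,v=int(345+.8*t),int(130-.6*t); print(u,v,L[v,u].round(4),p[v,u])
```

```text
453 305 [-0.0136 -0.0182  0.0277] [167 165 183]
456 309 [-0.0102 -0.0186  0.0265] [166 167 184]
459 313 [-0.0077 -0.0189  0.0269] [170 168 187]
461 317 [-0.005  -0.0196  0.0264] [168 167 184]
464 321 [-0.0026 -0.0199  0.0269] [170 168 186]
467 325 [-0.0004 -0.0202  0.0276] [151 146 158]
470 330 [ 0.0002 -0.0205  0.031 ] [88 68 53]
472 334 [ 0.0001 -0.0208  0.0342] [86 67 51]
475 338 [ 0.0006 -0.0208  0.0368] [86 66 49]
478 342 [ 0.0017 -0.0209  0.0386] [183 142  99]
481 346 [ 0.0036 -0.0211  0.0396] [190 156 121]
483 350 [ 0.0059 -0.0217  0.0396] [186 152 116]
486 354 [ 0.0086 -0.022   0.0396] [180 147 113]
489 359 [ 0.0117 -0.0227  0.0397] [176 144 110]
leg side
325 145 [-0.1083 -0.0098  0.0267] [165 164 181]
329 142 [-0.1081 -0.0078  0.0278] [164 162 179]
333 139 [-0.1077 -0.0058  0.0263] [167 165 182]
337 136 [-0.1075 -0.0038  0.0286] [166 165 181]
341 133 [-0.1078 -0.0021  0.0392] [139 120 112]
345 130 [-0.1076 -0.0003  0.0404] [193 159 123]
349 127 [-0.1081  0.0008  0.0536] [66 62 66]
353 124 [-0.1079  0.0024  0.0547] [72 71 79]
357 121 [-0.1076  0.004   0.0537] [72 70 78]
361 118 [-0.1074  0.0055  0.0538] [70 69 78]
365 115 [-0.1072  0.0071  0.0542] [72 70 78]
```

The depth profile shows the square against the rail face (x = 0) and the leg face, about 5 mm above the bench. Contact is about 8 N on each. Handing in.

```bash
python3 chk.py; python3 -c "
from station import manip
print(manip.sign_off())"
```

```text
13.9 [0.5806 0.0524 0.0532] phi 2.2429 F [-9.3 -6.8  1.2] gap 0.0232 60.7 j7 0.26
local to go [0.0003 0.0017] F in frame [-8.5 -7.8] sq yaw err -0.0024 Tz [-1.56  1.77 -0.28]
the job is handed in; nothing more can be done
None
```

I handed the job in at 13.9 s with the leg seated in its catch and the square still held about 5 mm above the bench, pressed flush with about 8 N on both rail and leg; the sign-off gave no verdict.

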